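# Stand the profile template in its stand and bolt it

### The arm

A 6-joint arm with a two-finger parallel gripper is mounted at the origin on the work surface. World frame = base frame: x ahead of the robot, y to its left, z up, the work surface at z = 0. Lengths are in m, angles in degrees, forces in N, time in s.
With the tool pointing down it reaches from about 0.375 to 0.9 m from the base axis. Payload 3.1 kg.
Tool frame: the origin (TCP) lies at the very end of the fingers, on their centre line; the grasp point (between the pads) lies 19 mm behind it; z points along the fingers, y is the line along which they close (so a half turn about z gives the same grasp; the last joint's range is limited). The gripper opens to 85 mm and grips with 20 to 120 N. Pads are 22 mm wide; open, the fingers measure 114 mm over their backs; the gripper's body (76 mm by 85 mm) begins 54 mm behind the grasp point. The pads swing forward as they close: fully open they stand 13 mm farther back than shut.
Start: joints at [-78.352, 30.224, 82.088, -0, 67.689, -10.227], TCP at [0.233, -0.58, 0.231] pointing down, gripper open.
Joint ranges: [-176.69, 176.69], [-43.24, 126.21], [12.49, 139.97], [-82, 262], [0, 151.66], [-163.58, 163.58]. Speed limits (degrees/s): [159.86, 159.86, 180, 180, 180, 180].

### API

Orientations are given as a 3x3 rotation matrix whose columns are the frame's x, y, z axes.
In Python, from bench import arm gives the robot as it stands.
- The arm moves only by the tool arm_command, never from a script. Its argument "motion" is one flat list of numbers, 7 for each row, row after row: the shift along the tool's x, y, z in cm, then the turn, a rotation vector about the tool's x, y, z in rad, then the opening, from 0 (shut) to 1 (fully open). A call has 1 to 8 rows; each row is the pose to reach, as a shift and turn from the pose commanded when the call began, along the tool's axes at that moment; what a row does not reach only later rows make up. A row lasts 1/8 s, in which the tool goes at most 62.5 mm and 10.7 degrees, less where a joint would pass 70% of its speed; a pose out of reach is approached as far as the arm can. A call with a gripper value outside its range is refused whole. The fingers move at their own pace and stop on an object; "force" is the grip in N (left out, the last holds). Time passes only in rows, so rows that repeat a pose let the fingers close. It gives the time, the measured TCP pose, the force, the opening and the grip force at its end, in the units of the state.
- arm.observe(): the state, without advancing time (a new reading comes with each control period).
- arm.camera(name): name is "scene" or "top" or "wrist"; returns (picture, depth): 400x640x3 uint8, red, green, blue; 400x640 float32, m along the optical axis (not along the pixel's ray), 0 where there is no reading.
- arm.camera_info(name): a dict with "camera_matrix" (3x3 intrinsics, pixels), "rvec" (rotation vector, rad) and "tvec" (3), from world to camera coordinates, as OpenCV has them. Camera axes: x right, y down, z forward; pixel columns grow to the right and rows downward; lengths in m; the calibration is good to about 2 mm. A picture is of the moment at which its call begins: read the wrist's pose just before it. camera_info takes no time and is no camera call; for the wrist camera it gives the pose at the moment of the call.
- arm.sign_off(): hands the job in; it is judged then, once.
The state is a dict: "time_s": time; "joint_pos": joint angles; "qvel": joint speeds; "effort": joint torques, N m; "position": TCP position; "orientation": TCP orientation; "contact_force": force on the tool from outside, world axes, zero at the start; "wrist_torque": the same for the moment, N m; "finger_gap": finger opening in m; "finger_force": force on a finger pad.
Only numpy, scipy, OpenCV 4.12 (cv2) and the standard library are available. Lean on these libraries where they do the work, as an engineer would, in place of code of your own. Each camera call takes 0.05 s, during which the arm holds its last target. There are 200 camera calls.

### The job

The plywood profile template is lying back on the rest bar of its stand: tip it up against the backrest, slide it along the groove until its two feet drop into their pockets, press it down fully against the stiff lifter so that it stands upright and home, and then push the bolt all the way home into the template's notch. Handle the thin template gently, without forcing or hard squeezing, and leave the pots, tools, rings and the spare template where they are.

Things in the scene. Friction and masses are not known exactly. Their poses are not given: they have to be found in the camera images.
- stand: Dark wooden stand, fixed. Origin on the bench, under the template's home place; z up. A groove runs along its x (-125 to 62 mm), 17 mm wide (y -8.5 to 8.5), floor 28 mm above the bench. Its -y side is a low cheek (top 43, y -30 to -8.5), its +y side a tall backrest (top 88, y 8.5 to 24). The bolt block is at the +x end (x 62 to 140, y -18 to 18, top 70 mm high).
- pocket_a (a point): Middle of the mouth of the first of two equal pockets, deeper holes in the groove's floor for the template's two feet: each 26 mm along the groove (13 each way), full groove width, 24 mm deep below this point. At the groove floor's level, 28 mm above the bench; stand frame x = -48 mm. Axes as the stand's.
- pocket_b (a point): Middle of the mouth of the second pocket, as pocket_a; stand frame x = 35 mm.
- lifter (a joint): Brass lifter: two pads, one in each pocket, moving up and down together. 0 m raised (pads' tops 16 mm above the bench, so the feet stop 10 mm short), 0.010 m fully down (6 mm, template home). Stiff: it does not sink under the template's weight, takes about 6 N to press down through the template, and stays where left.
- rest_bar (a point): Point on the axis of the round wooden rest bar (10 mm thick), 79 mm above the bench and 80 mm to the -y side of the groove's middle. The bar runs along the stand's x from -115 to 55 mm, on two legs at x = -110 and 50 mm. Axes as the stand's.
- template: Plywood board 142 mm long, 12 mm thick, about 160 g. Origin between its feet, at their ends, mid thickness; z up the board, x across the width. Feet x -58 to -38 and 25 to 45, z 0 to 22 mm. Body x -58 to 45, z 22 to 62; its underside rests on the groove floor when home (origin 6 mm above the bench). Above: the blade, z 62 to 142, -x edge at x -14; notch on its +x side.
- template_head (a point): Middle of the template's head edge (x 0, z 142 mm in its frame, edge x -14 to 14). At the start the board leans back 30 degrees above level, 24 to 45 mm to the -x side of its home: feet in the groove's mouth at the backrest, underside (its -y face) on the cheek's edge and the rest bar, head 50 mm past the bar to the stand's -y side.
- notch (a point): Middle of the mouth of the template's notch for the bolt, on its +x edge (x 45, z 71 mm in its frame): 18 mm high (z 62 to 80), 27 mm deep along x, through the thickness. Over it a horn (z 80 to 87, to x 45), then the curved edge up to the head.
- bolt (a joint): Steel bolt sliding on the bolt block: 0 m drawn, grows as it moves along the stand's -x to the template, 0.035 m fully home (end stop). Slides at about 2 N, stays where left. Bar 14 mm wide, 71 to 81 mm above the bench; it goes 20 mm into the notch when the template is home, and hits the board's edge when it is not.
- bolt_knob (a point): On the axis of the bolt's upright knob, 105 mm above the bench: stem 14 mm thick from 81 to 121 mm above the bench, red ball of 19 mm on top (top at 130 mm). In the stand's frame x = 92 mm minus the bolt's joint value, y = 0.
- bolt_nose (a point): Tip of the bolt's nose, 76 mm above the bench; in the stand's frame x = 59 mm minus the bolt's joint value, y = 0.
- ring_a: Pale wooden ring, 96 mm across, 22 mm high, lying flat; bystander, origin at the middle of its underside.
- ring_b: Dark wooden ring, 84 mm across, 26 mm high, lying flat; bystander, origin at the middle of its underside.
- mug: White mug, 80 mm across, 85 mm high; bystander, origin at the middle of its underside.
- spray: Black spray bottle, 68 mm across, 195 mm high; bystander, origin at the middle of its underside.
- jar: Amber glass jar with a lid, 68 mm across, 70 mm high; bystander, origin at the middle of its underside.
- spare: A second, paler template of the same outline, lying flat on the bench (142 x 103 x 12 mm); not the one to use; origin under the middle of the board
- rib: Potter's spatula, 190 mm long, lying flat; bystander, origin at the middle of its underside.
Things that resemble listed ones, but are neither listed nor needed, are in the scene too. What is shaped like the template but yellow is not meant.

How it is judged:
By the outcome, as a careful person would: the job done as asked, in the order asked, and still so for the second after the job is handed in, with the robot touching nothing.
It also fails if it takes over 53 s, if anything falls off the work surface, if the arm or the gripper's body presses on something with over 40 N, if the wrist force passes 120 N, or if a joint passes its speed limit or range.

## Working session

There is one attempt and no reset: what is moved stays moved. The work goes in short steps, Python scripts to look and compute and a tool call to move; the robot and the scene stay as the last step left them, time stands still between calls to the robot, and variables do not carry over. Pictures are saved under pics/ and viewed, at most 10 in all, crops included, and the job is handed in when it is done.

Besides the shell and the picture viewer there is one more tool, called after "Call:" by a JSON object that holds its "op" and its "data". arm_command: Moves the arm, as the interface text tells. Its arguments: {"type":"object","properties":{"motion":{"type":"array","items":{"type":"number"}},"force":{"type":"number"}},"required":["motion"]}

```bash
mkdir -p pics; ls
cat > h.py <<'E'
import numpy as np, cv2
from bench import arm
def cam(n):
    i=arm.camera_info(n);K=np.array(i["camera_matrix"]);R=cv2.Rodrigues(np.array(i["rvec"],float))[0];t=np.array(i["tvec"],float).ravel()
    return K,R,t
def pts(n,d,uv=None,c=None):
    """world points of depth image d (HxWx3)"""
    K,R,t=c or cam(n);v,u=np.mgrid[:d.shape[0],:d.shape[1]]
    p=np.stack([(u-K[0,2])/K[0,0]*d,(v-K[1,2])/K[1,1]*d,d],-1)
    return (p-t)@R
def ray(n,u,v,z,c=None):
    K,R,t=c or cam(n);d=R.T@np.array([(u-K[0,2])/K[0,0],(v-K[1,2])/K[1,1],1]);o=-R.T@t
    return o+d*(z-o[2])/d[2]
def proj(n,P,c=None):
    K,R,t=c or cam(n);q=(np.asarray(P)@R.T+t)@K.T;return q[...,:2]/q[...,2:]
def save(f,p): cv2.imwrite("pics/"+f,cv2.cvtColor(p,cv2.COLOR_RGB2BGR))
E
python3 - <<'E'
from h import *
for n in("scene","top"):
    p,d=arm.camera(n);save(n+"0.png",p);np.savez(n+"0",p=p,d=d)
    K,R,t=cam(n);print(n,K[0,0],-R.T@t,R[2])
print(arm.observe())
E
```

```text
pics
scene 474.97817915982387 [1.05036384 0.74359719 1.35189068] [-0.33792351 -0.46780702 -0.81667882]
top 492.36737716605853 [0.35847213 0.00264549 1.61785216] [ 0.09591828  0.00533817 -0.9953749 ]
{'time_s': 0.1, 'joint_pos': array([-7.83513544e+01,  3.02733365e+01,  8.21488496e+01, -1.16289074e-03,
        6.76907541e+01, -1.02273347e+01]), 'qvel': array([ 0.00703011, -0.18484166, -0.17504145,  0.00916928, -0.044428  ,
        0.02272656]), 'effort': array([ 6.36653567e-05, -4.43304527e+01, -1.78586036e+01, -2.26115153e-04,
        3.91608541e-03,  1.04489251e-05]), 'position': array([ 0.23276303, -0.57934194,  0.23043582]), 'orientation': array([[ 9.27989729e-01,  3.72605540e-01, -4.16389751e-04],
       [ 3.72605626e-01, -9.27987788e-01,  1.92678766e-03],
       [ 3.31527153e-04, -1.94318832e-03, -9.99998057e-01]]), 'contact_force': array([ 0.16399211,  0.19046574, -0.43886151]), 'wrist_torque': array([ 0.00160581,  0.04955084, -0.02829987]), 'finger_force': 0.0, 'finger_gap': 0.0856703636604945}
```

View pics/top0.png

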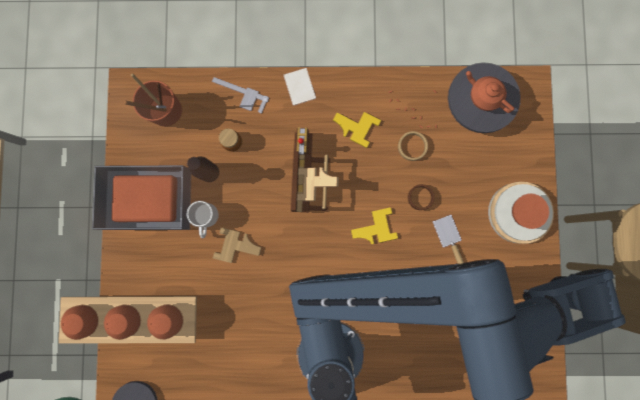

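View pics/scene0.png

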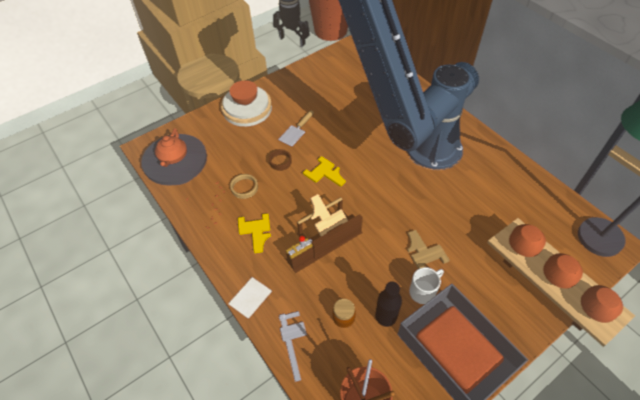

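The top view shows the stand at about px (303,170): bolt with red ball at (302,142), backrest on the left, and the template's pale blade pointing right to (336,181). The scene view agrees, with the stand at (325,235). Next I measure the stand's pose.

Run:
```python
from h import *
for n in("top","scene"):
    z=np.load(n+"0.npz");p,d=z["p"],z["d"];P=pts(n,d)
    hsv=cv2.cvtColor(p,cv2.COLOR_RGB2HSV).astype(int)
    roi=np.zeros(d.shape,bool)
    if n=="top": roi[120:220,285:345]=1
    else: roi[185:275,280:370]=1
    red=roi&((hsv[...,0]<6)|(hsv[...,0]>174))&(hsv[...,1]>180)&(hsv[...,2]>120)
    print(n,"red",red.sum(),np.median(P[red],0), np.argwhere(red).mean(0))
    br=roi&(abs(P[...,2]-.088)<.006)&(hsv[...,2]<130)
    print("back",br.sum()); 
    if br.sum()>10:
        q=P[br][:,:2].astype(np.float32);r=cv2.minAreaRect(q);print(r)
    te=roi&(hsv[...,2]>170)&(hsv[...,0]>10)&(hsv[...,0]<28)&(P[...,2]>.03)
    print("templ",te.sum(),P[te].min(0),P[te].max(0))
p=np.load("top0.npz")["p"][115:225,275:355];save("c1.png",cv2.resize(p,None,fx=6,fy=5.4,interpolation=cv2.INTER_CUBIC))
K,R,t=cam("wrist");print("wrist",K,-R.T@t,R)
```

```text
top red 15 [0.6672614  0.08995556 0.12778518] [140.46666667 300.13333333]
back 306
((0.5740933418273926, 0.061348117887973785), (0.10971865803003311, 0.23680922389030457), 87.39081573486328)
templ 572 [ 0.35847213 -0.02012881  0.05579909] [0.69956974 0.09930378 1.61785216]
scene red 21 [0.67062727 0.0931367  0.12931746] [238.04761905 301.80952381]
back 298
((0.5640280842781067, 0.06718245893716812), (0.11087386310100555, 0.21787023544311523), 87.06582641601562)
templ 786 [ 0.46406243 -0.01982056  0.05536336] [1.05036384 0.74359719 1.35189068]
wrist [[346.49613856   0.         316.16787143]
 [  0.         346.49613856 198.9562982 ]
 [  0.           0.           1.        ]] [ 0.30932677 -0.55027419  0.37253562] [[ 0.37280676 -0.92790581 -0.00243565]
 [-0.87838754 -0.35375531  0.32139152]
 [-0.29908268 -0.11767749 -0.94694327]]
```

View pics/c1.png

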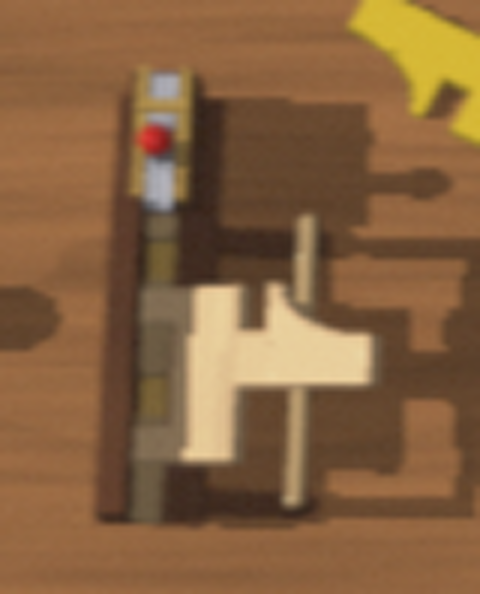

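The crop shows the red ball at crop px (155,138), the groove with its two brass pockets at about (155,395) and (160,255), and the template's body at x 180–240 with the head at 375, lying to the right over the rest bar. I'll move the wrist camera over the stand and measure closely.

```bash
cat >> h.py <<'E'
from scipy.spatial.transform import Rotation as Ro
def rel(p,R):
    s=arm.observe();R0=np.array(s["orientation"]);
    return np.r_[R0.T@(np.asarray(p)-s["position"])*100, Ro.from_matrix(R0.T@R).as_rotvec()].round(3)
def down(yaw):
    c,s=np.cos(np.radians(yaw)),np.sin(np.radians(yaw));return np.array([[c,s,0],[s,-c,0],[0,0,-1.]])
E
python3 - <<'E'
from h import *
print(rel([.55,.02,.29],down(-3)))
E
```

```text
[ 5.1773e+01 -4.3809e+01 -5.8540e+00 -2.0000e-03  0.0000e+00  4.3400e-01]
```

Call:
{"op": "arm_command", "data": {"motion": [6,-5,-5.8,0,0,0.05,1,12,-10,-5.8,0,0,0.1,1,17,-14,-5.8,0,0,0.16,1,22,-18,-5.8,0,0,0.22,1,26.5,-22,-5.8,0,0,0.28,1,31,-26,-5.8,0,0,0.34,1,35.5,-30,-5.8,0,0,0.4,1,40,-34,-5.8,0,0,0.434,1]}}

```text
time_s: 1.1
position: [0.4605, -0.1482, 0.2891]
orientation: [[0.999, -0.054, -0.0], [-0.054, -0.999, 0.0], [-0.0, -0.0, -1.0]]
contact_force: [0.8, -0.2, -0.3]
finger_gap: 0.0854
finger_force: 0.0
```

Run:
```python
from h import *
print(rel([.55,.02,.29],down(-3)),arm.observe()["position"],arm.observe()["joint_pos"])
```

```text
[ 8.0280e+00 -1.7273e+01 -8.5000e-02 -0.0000e+00  0.0000e+00 -1.0000e-03] [ 0.46054709 -0.14816914  0.28914655] [-3.10985675e+01  1.51084071e+01  9.75208287e+01  7.92921187e-04
  6.73735271e+01  6.19826495e+01]
```

Call:
{"op": "arm_command", "data": {"motion": [3,-6,0,0,0,0,1,6,-11.5,0,0,0,0,1,8,-17,0,0,0,0,1,8,-17.3,0,0,0,0,1,8,-17.3,0,0,0,0,1]}}

```text
time_s: 1.72
position: [0.5484, 0.0187, 0.2887]
orientation: [[0.999, -0.051, -0.002], [-0.051, -0.999, -0.0], [-0.002, 0.0, -1.0]]
contact_force: [-0.3, -0.5, -0.6]
finger_gap: 0.0856
finger_force: 0.0
```

Run:
```python
from h import *
c=cam("wrist");p,d=arm.camera("wrist");save("w1.png",p);np.savez("w1",p=p,d=d,K=c[0],R=c[1],t=c[2]);print(arm.observe()["position"],c[2],np.abs(arm.observe()["qvel"]).max())
```

```text
[0.54828137 0.01781721 0.28886912] [0.04494748 0.4563482  0.61114749] 1.5616294382321472
```

View pics/w1.png

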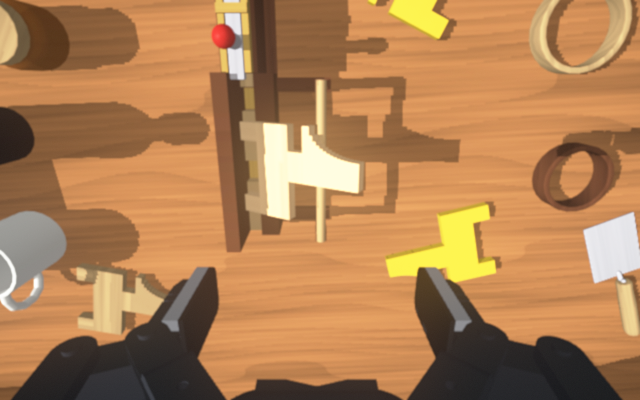

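The wrist view shows the backrest top from (219,73) to (235,250), the bar from (320,80) to (320,242), the template with its head edge at (360,160)–(360,193), the notch at (295,150), and the red ball at (223,36).

Run:
```python
from h import *
z=np.load("w1.npz");p,d=z["p"],z["d"];c=(z["K"],z["R"],z["t"]);P=pts("wrist",d,c=c)
hsv=cv2.cvtColor(p,cv2.COLOR_RGB2HSV).astype(int)
U=np.mgrid[:400,:640];v,u=U
# backrest top
m=(u>205)&(u<250)&(v>68)&(v<256)&(P[...,2]>.078)&(P[...,2]<.096)
print("back z",np.median(P[m][:,2]),m.sum())
r=cv2.minAreaRect(P[m][:,:2].astype(np.float32));print(r);box=cv2.boxPoints(r);print(box)
q=P[m];ax=np.polyfit(q[:,0],q[:,1],1);print("yaw from fit",np.degrees(np.arctan(ax[0])))
# ball
m=(u>205)&(u<245)&(v>15)&(v<60)&((hsv[...,0]<6)|(hsv[...,0]>174))&(hsv[...,1]>180)&(hsv[...,2]>100)
uv=np.argwhere(m).mean(0)[::-1];print("ball",uv,m.sum(),P[m].max(0),ray("wrist",*uv,.1205,c))
# template
m=(u>255)&(u<368)&(v>115)&(v<225)&(P[...,2]>.045)&(hsv[...,1]<110)&(hsv[...,2]>200)
q=P[m];print("tmpl",m.sum());
for _ in range(3):
    cc=np.median(q,0) if _==0 else q.mean(0);n=np.linalg.svd(q-cc,full_matrices=False)[2][2];n*=np.sign(n[2]);e=(q-cc)@n;q=q[abs(e)<.003]
print("plane",cc,n,len(q),"tilt",np.degrees(np.arccos(n[2])),np.degrees(np.arctan2(n[1],n[0])))
# outline in board plane coords
K,R,t=c;o=-R.T@t
cs=max(cv2.findContours(m.astype(np.uint8),0,2)[0],key=cv2.contourArea)[:,0]
ap=cv2.approxPolyDP(cs,2,True)[:,0]
for a in ap:
    dd=R.T@np.array([(a[0]-K[0,2])/K[0,0],(a[1]-K[1,2])/K[1,1],1]);X=o+dd*(((cc-o)@n)/(dd@n));print(a,X.round(4))
# bar
m=(u>312)&(u<328)&(((v>78)&(v<118))|((v>205)&(v<245)))&(P[...,2]>.06)
q=P[m];print("bar",m.sum(),q[:,2].max(),np.polyfit(q[:,0],q[:,1],1),q[:,0].min(),q[:,0].max())
```

```text
back z 0.08718608472560763 3331
((0.5527856349945068, 0.10845533758401871), (0.03578455373644829, 0.19129133224487305), 80.94989013671875)
[[0.45551622 0.10583069]
 [0.6444262  0.07574091]
 [0.65005505 0.11107998]
 [0.46114504 0.14116976]]
yaw from fit -3.9708100442488248
ball [222.24533333  35.8       ] 375 [0.67663905 0.09497921 0.4306844 ] [0.66927263 0.0877074  0.1205    ]
tmpl 5786
plane [0.55675967 0.04909872 0.07623821] [-0.00619326  0.52228652  0.85274758] 1190 tilt 31.488219223852166 90.679379960984
[263 123] [0.5919 0.0705 0.0634]
[263 145] [0.5687 0.0731 0.0616]
[256 134] [0.5801 0.0801 0.0574]
[260 197] [0.5082 0.0836 0.0547]
[256 198] [0.5062 0.089  0.0514]
[256 203] [0.4999 0.0897 0.0509]
[260 206] [0.497  0.0849 0.0539]
[256 209] [0.4922 0.0907 0.0503]
[289 219] [0.4876 0.0504 0.0749]
[289 183] [0.5297 0.047  0.0773]
[295 181] [0.5327 0.0402 0.0815]
[314 184] [0.532  0.0202 0.0937]
[317 187] [0.5292 0.0173 0.0955]
[317 224] [0.4881 0.0194 0.0939]
[322 224] [0.4892 0.0141 0.0972]
[322 189] [0.5278 0.0124 0.0985]
[326 186] [0.5315 0.0083 0.1011]
[357 192] [ 0.5294 -0.0205  0.1187]
[359 164] [ 0.5567 -0.0225  0.1201]
[340 159] [ 0.56   -0.0059  0.1099]
[321 148] [0.5694 0.0115 0.0994]
[312 139] [0.5776 0.0198 0.0944]
[307 125] [0.5909 0.0239 0.0919]
[302 126] [0.5899 0.0289 0.0889]
[301 151] [0.5651 0.0316 0.087 ]
[289 151] [0.5642 0.0442 0.0793]
[286 124] [0.5914 0.0452 0.0789]
bar 768 0.430684401584963 [-0.04564186  0.03756911] 0.4617333529843437 0.6324001967275761
```

Run:
```python
from h import *
z=np.load("w1.npz");p,d=z["p"],z["d"];hsv=cv2.cvtColor(p,cv2.COLOR_RGB2HSV).astype(int)
print([tuple(x) for x in hsv[160,212:262:2]]);print([tuple(x) for x in hsv[220,212:262:2]])
print([tuple(x) for x in hsv[232,310:330]]);print([tuple(x) for x in hsv[68:80,220]]);print([tuple(x) for x in hsv[244:256,236]])
T=np.load("top0.npz")["p"];h2=cv2.cvtColor(T,cv2.COLOR_RGB2HSV).astype(int);print([tuple(x) for x in h2[185,288:332]])
```

```text
[(np.int64(14), np.int64(147), np.int64(222)), (np.int64(14), np.int64(148), np.int64(221)), (np.int64(14), np.int64(148), np.int64(220)), (np.int64(12), np.int64(144), np.int64(159)), (np.int64(11), np.int64(140), np.int64(140)), (np.int64(11), np.int64(141), np.int64(141)), (np.int64(11), np.int64(138), np.int64(142)), (np.int64(11), np.int64(138), np.int64(142)), (np.int64(12), np.int64(139), np.int64(143)), (np.int64(11), np.int64(140), np.int64(144)), (np.int64(12), np.int64(138), np.int64(133)), (np.int64(13), np.int64(135), np.int64(102)), (np.int64(14), np.int64(134), np.int64(101)), (np.int64(14), np.int64(138), np.int64(102)), (np.int64(14), np.int64(131), np.int64(103)), (np.int64(14), np.int64(135), np.int64(104)), (np.int64(14), np.int64(126), np.int64(109)), (np.int64(16), np.int64(116), np.int64(141)), (np.int64(17), np.int64(117), np.int64(155)), (np.int64(18), np.int64(122), np.int64(173)), (np.int64(18), np.int64(122), np.int64(173)), (np.int64(18), np.int64(122), np.int64(176)), (np.int64(18), np.int64(120), np.int64(179)), (np.int64(17), np.int64(102), np.int64(20
[... 4513 characters left out ...]
nt64(88), np.int64(226)), (np.int64(19), np.int64(89), np.int64(227)), (np.int64(19), np.int64(88), np.int64(227)), (np.int64(19), np.int64(86), np.int64(228)), (np.int64(19), np.int64(85), np.int64(229)), (np.int64(19), np.int64(86), np.int64(228)), (np.int64(19), np.int64(86), np.int64(228)), (np.int64(19), np.int64(85), np.int64(228)), (np.int64(19), np.int64(86), np.int64(228)), (np.int64(18), np.int64(86), np.int64(228)), (np.int64(19), np.int64(86), np.int64(228)), (np.int64(19), np.int64(86), np.int64(228)), (np.int64(19), np.int64(86), np.int64(227)), (np.int64(19), np.int64(86), np.int64(228)), (np.int64(19), np.int64(85), np.int64(227)), (np.int64(19), np.int64(85), np.int64(227))]
```

```bash
cat > m.py <<'E'
from h import *
z=np.load("w1.npz");C={"wrist":(z["K"],z["R"],z["t"]),"top":cam("top"),"scene":cam("scene")}
I={"wrist":z["p"],"top":np.load("top0.npz")["p"],"scene":np.load("scene0.npz")["p"]}
H={k:cv2.cvtColor(v,cv2.COLOR_RGB2HSV).astype(int) for k,v in I.items()}
v,u=np.mgrid[:400,:640]
def big(m):
    n,l,s,_=cv2.connectedComponentsWithStats(m.astype(np.uint8),connectivity=4);return l==1+np.argmax(s[1:,4])
def tri(uvs):
    A=[];b=[]
    for n,(a,c) in uvs.items():
        K,R,t=C[n];d=R.T@np.array([(a-K[0,2])/K[0,0],(c-K[1,2])/K[1,1],1]);d/=np.linalg.norm(d);M=np.eye(3)-np.outer(d,d);A.append(M);b.append(M@(-R.T@t))
    A=np.vstack(A);b=np.hstack(b);x=np.linalg.lstsq(A,b,rcond=None)[0];return x,np.linalg.norm(A@x-b)
E
python3 - <<'E'
from m import *
B={}
for n,(a,b,c,d) in {"wrist":(205,250,60,260),"top":(288,312,125,218),"scene":(285,320,225,260)}.items():
    h=H[n];roi=(u>a)&(u<b)&(v>c)&(v<d)
    red=big(roi&((h[...,0]<6)|(h[...,0]>174))&(h[...,1]>170)&(h[...,2]>90)) if n!="wrist" else big((u>205)&(u<245)&(v>15)&(v<60)&((h[...,0]<6)|(h[...,0]>174))&(h[...,1]>170)&(h[...,2]>90))
    B[n]=np.argwhere(red).mean(0)[::-1];print(n,B[n],red.sum(),ray(n,*B[n],.1205,C[n]))
    if n!="scene":
        lo,hi=(130,162) if n=="wrist" else (80,112)
        m=big(roi&(h[...,0]<=12)&(h[...,2]>lo)&(h[...,2]<hi)&(h[...,1]<160))
        k=max(cv2.findContours(m.astype(np.uint8),0,1)[0],key=cv2.contourArea)[:,0]
        w=np.array([ray(n,*q,.088,C[n])[:2] for q in k]);r=cv2.minAreaRect(w.astype(np.float32));print(" back",m.sum(),r,cv2.boxPoints(r).round(4).tolist())
print(tri(B),tri({k:B[k] for k in("wrist","top")}))
hd={}
for n,(a,b,c,d) in {"wrist":(262,368,115,225),"top":(300,345,160,205)}.items():
    h=H[n];m=big((u>a)&(u<b)&(v>c)&(v<d)&(h[...,1]<100)&(h[...,2]>195))
    k=max(cv2.findContours(m.astype(np.uint8),0,1)[0],key=cv2.contourArea)[:,0]
    e=k[k[:,0]>=k[:,0].max()-1];print(n,e[:,0].max(),e[:,1].min(),e[:,1].max());hd[n]=(e[:,0].max()+.5,e[:,1].min()),(e[:,0].max()+.5,e[:,1].max())
for i in(0,1): print("head",i,tri({n:hd[n][i] for n in hd}))
E
```

```text
wrist [222.34   35.895] 400 [0.66919864 0.08764007 0.1205    ]
 back 2536 ((0.5507436394691467, 0.10877939313650131), (0.014649669639766216, 0.1832219362258911), 87.43209075927734) [[0.45890000462532043, 0.10559999942779541], [0.6419000029563904, 0.09740000218153], [0.6425999999046326, 0.1120000034570694], [0.4596000015735626, 0.12020000070333481]]
top [300.25   140.5625] 16 [0.66775637 0.0896529  0.1205    ]
 back 287 ((0.5783413648605347, 0.10860151052474976), (0.015263637527823448, 0.24079960584640503), 87.72224426269531) [[0.4577000141143799, 0.10580000281333923], [0.6983000040054321, 0.09619999676942825], [0.6988999843597412, 0.11140000075101852], [0.45829999446868896, 0.12099999934434891]]
scene [301.80952381 238.04761905] 21 [0.66772843 0.08890934 0.1205    ]
(array([0.66825233, 0.0887438 , 0.1201582 ]), np.float64(0.0018481377435576982)) (array([0.67047873, 0.09045501, 0.10837654]), np.float64(0.00033072363479660845))
wrist 359 164 191
top 336 177 185
head 0 (array([ 0.55494884, -0.02269219,  0.11378395]), np.float64(0.0014562044571010957))
head 1 (array([ 0.52967663, -0.02225841,  0.11721648]), np.float64(0.0011122843861380023))
```

```bash
cat >> h.py <<'E'
YAW=-2.55;O=np.array([.581,.0915,0])
a=np.radians(YAW);Rs=np.array([[np.cos(a),-np.sin(a),0],[np.sin(a),np.cos(a),0],[0,0,1]])
def tp(x,y,z,th,g=.112):
    """TCP pose when board origin is at stand (x,y,z) m, tilt th deg; TCP at board z=g"""
    t=np.radians(th);c,s=np.cos(t),np.sin(t)
    R=np.array([[1,0,0],[0,-s,c],[0,-c,-s]]);return O+Rs@(np.array([x,y,z])+g*np.array([0,-c,s])),Rs@R
def rep(): 
    s=arm.observe();R=Rs.T@np.array(s["orientation"]);q=Rs.T@(s["position"]-O);print("t",round(s["time_s"],2),"stand",(q*1000).round(1),"tilt",np.degrees(np.arctan2(-R[2,2],R[1,2])).round(1),"rx",R[:,0].round(3),"F",(Rs.T@s["contact_force"]).round(1),"gap",s["finger_gap"].round(4),"j",s["joint_pos"].round(0));return q,R
E
python3 - <<'E'
from h import *
rep()
for g in(.23,.185):
    print(rel(*tp(-.0336,.005,.042,30,g)))
E
```

```text
Traceback (most recent call last):
  File "h.py", line 30, in rep
    s=arm.observe();R=Rs.T@np.array(s["orientation"]);q=Rs.T@(s["position"]-O);print("t",round(s["time_s"],2),"stand",(q*1000).round(1),"tilt",np.degrees(np.arctan2(-R[2,2],R[1,2])).round(1),"rx",R[:,0].round(3),"F",(Rs.T@s["contact_force"]).round(1),"gap",s["finger_gap"].round(4),"j",s["joint_pos"].round(0));return q,R
                                                                                                                                                                                                                                                                 ^^^^^^^^^^^^^^^^^^^^^
AttributeError: 'float' object has no attribute 'round'
```

```bash
sed -i 's/s\["finger_gap"\].round(4)/round(s["finger_gap"],4)/' h.py
python3 - <<'E'
from h import *
rep()
for g in(.23,.185):
    print(rel(*tp(-.0336,.005,.042,30,g)))
E
```

```text
t 1.77 stand [-29.4 -75.1 288.9] tilt 90.0 rx [ 1.    -0.008 -0.001] F [ 0.2  0.2 -0.2] gap 0.085 j [-10.  21.  89.  -0.  70.  83.]
[-3.0600e-01  1.1908e+01  1.3193e+01  1.0480e+00 -3.0000e-03 -8.0000e-03]
[-3.3400e-01  8.0100e+00  1.5441e+01  1.0480e+00 -3.0000e-03 -8.0000e-03]
```

Call:
{"op": "arm_command", "data": {"motion": [0,4,0,0.17,0,0,1,-0.1,8,1,0.34,0,0,1,-0.2,11.9,3,0.51,0,0,0.8,-0.3,11.9,6,0.68,0,-0.005,0.6,-0.3,11.9,9,0.85,0,-0.008,0.55,-0.3,11.9,12,1.0,0,-0.008,0.55,-0.3,11.9,13.2,1.048,0,-0.008,0.55,-0.3,11.9,13.2,1.048,0,-0.008,0.55]}}

```text
time_s: 2.78
position: [0.5386, -0.1022, 0.1556]
orientation: [[0.999, -0.024, 0.043], [-0.05, -0.497, 0.866], [0.0, -0.867, -0.498]]
contact_force: [0.6, 0.1, -0.2]
finger_gap: 0.0468
finger_force: 0.0
```

Run:
```python
from h import *
rep()
for g in(.185,.112):
    print(rel(*tp(-.0336,.005,.042,30,g)))
c=cam("wrist");p,d=arm.camera("wrist");save("w2.png",p);np.savez("w2",p=p,d=d,K=c[0],R=c[1],t=c[2])
```

```text
t 2.77 stand [ -33.8 -195.4  155.6] tilt 29.8 rx [ 1.    -0.005  0.   ] F [ 0.6  0.1 -0.2] gap 0.0468 j [-44.  48.  88.  41.  92.  31.]
[-5.000e-03 -1.710e-01  4.532e+00 -3.000e-03 -5.000e-03 -2.000e-03]
[-4.0000e-02 -1.5100e-01  1.1832e+01 -3.0000e-03 -5.0000e-03 -2.0000e-03]
```

View pics/w2.png

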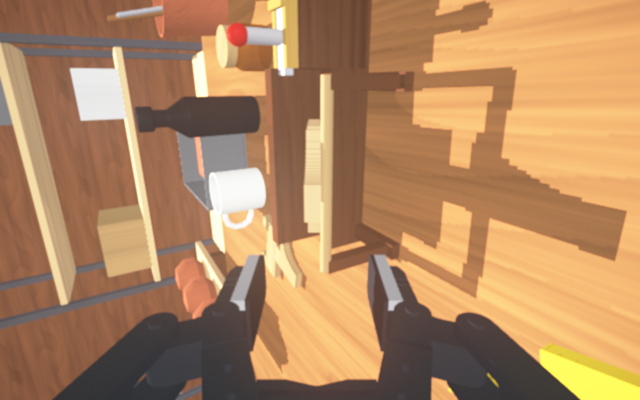

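The wrist view shows the tilted gripper facing the stand: the bar runs from (326,75) to (326,270) and pale board faces sit at (305–320,120–232). I'm not sure the blade lies as I assumed, so I'll project the expected points and check.

Run:
```python
from h import *
z=np.load("w2.npz");c=(z["K"],z["R"],z["t"]);p=z["p"].copy();P=pts("wrist",z["d"],c=c)
e=np.array([0,-.866,.5]);n=np.array([0,.5,.866]);o=np.array([-.0336,.005,.042])
for x,zz in((-.014,.142),(.014,.142),(-.014,.062),(.045,.087),(-.058,.062),(.045,.062)):
    for s in(-1,1): 
        X=o+zz*e+s*.006*n+np.array([x,0,0]);print(x,zz,s,proj("wrist",O+Rs@X,c).round(0))
print("bar",[proj("wrist",O+Rs@np.array([x,-.08,.079]),c).round(0) for x in(-.115,.055)])
for uv in((312,130),(312,170),(312,215),(318,150),(326,100),(326,150),(326,250),(328,170)):
    q=P[uv[1],uv[0]];print(uv,((Rs.T@(q-O))*1000).round(0),p[uv[1],uv[0]])
save("w2c.png",cv2.resize(p[60:280,230:400],None,fx=3.5,fy=2.7))
```

```text
-0.014 0.142 -1 [321. 222.]
-0.014 0.142 1 [304. 222.]
0.014 0.142 -1 [321. 185.]
0.014 0.142 1 [304. 185.]
-0.014 0.062 -1 [320. 190.]
-0.014 0.062 1 [307. 190.]
0.045 0.087 -1 [320. 130.]
0.045 0.087 1 [306. 130.]
-0.058 0.062 -1 [320. 233.]
-0.058 0.062 1 [308. 233.]
0.045 0.062 -1 [320. 126.]
0.045 0.062 1 [307. 126.]
bar [array([325., 269.]), array([326.,  73.])]
(312, 130) [ 11. -70.  86.] [241 218 165]
(312, 170) [-16. -93.  99.] [241 219 166]
(312, 215) [ -42. -118.  113.] [248 229 178]
(318, 150) [ -4. -80.  86.] [247 226 175]
(326, 100) [ 35. -83.  81.] [227 196 141]
(326, 150) [ -3. -84.  81.] [227 195 141]
(326, 250) [-93. -84.  80.] [229 195 140]
(328, 170) [-20. -84.  79.] [223 189 137]
```

View pics/w2c.png

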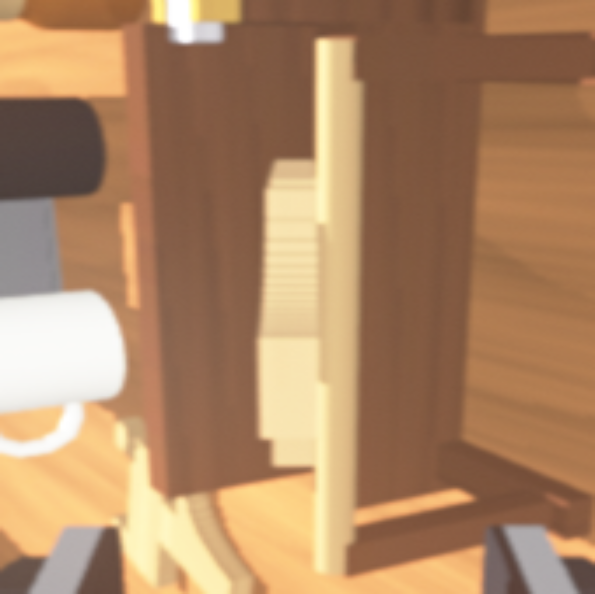

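The crop shows the head edge at full-image px u 304–321, v 185–223, which matches the prediction (304–321, 185–222). The bar ends also match, so I'll advance and grip softly.

Call:
{"op": "arm_command", "data": {"motion": [0,-0.15,5,0,0,0,0.5,0,-0.15,9,0,0,0,0.5,0,-0.15,11.8,0,0,0,0.45,0,-0.15,11.8,0,0,0,0.35,0,-0.15,11.8,0,0,0,0.2,0,-0.15,11.8,0,0,0,0.1,0,-0.15,11.8,0,0,0,0,0,-0.15,11.8,0,0,0,0], "force": 25}}

```text
time_s: 3.82
position: [0.5456, 0.0011, 0.0999]
orientation: [[0.999, -0.019, 0.044], [-0.047, -0.5, 0.865], [0.006, -0.866, -0.501]]
contact_force: [0.5, -5.7, 2.5]
finger_gap: 0.0115
finger_force: 29.9
```

Run:
```python
from h import *
rep();print(arm.observe()["finger_force"])
for a in((.005,.043,30),(.0045,.0435,37),(.0032,.0435,45),(.0025,.042,52),(.0018,.0405,60),(.0014,.038,67),(.001,.035,75),(.0007,.032,83),(.0005,.030,90)):
    print(a,rel(*tp(-.0336,*a)).tolist())
```

```text
t 3.83 stand [-31.4 -91.9  99.9] tilt 30.0 rx [ 1.    -0.003  0.006] F [ 0.7 -5.7  2.5] gap 0.0115 j [-36.  52.  95.  47.  81.  27.]
29.94565648958087
(0.005, 0.043, 30) [-0.222, 0.083, 0.039, 0.001, -0.005, 0.004]
(0.0045, 0.0435, 37) [-0.217, -1.3, 0.053, -0.121, -0.006, 0.003]
(0.0032, 0.0435, 45) [-0.213, -2.769, 0.237, -0.261, -0.006, 0.003]
(0.0025, 0.042, 52) [-0.211, -3.902, 0.685, -0.383, -0.006, 0.003]
(0.0018, 0.0405, 60) [-0.211, -5.142, 1.383, -0.523, -0.006, 0.002]
(0.0014, 0.038, 67) [-0.212, -6.046, 2.228, -0.645, -0.006, 0.002]
(0.001, 0.035, 75) [-0.215, -6.946, 3.368, -0.785, -0.007, 0.001]
(0.0007, 0.032, 83) [-0.219, -7.698, 4.671, -0.924, -0.007, 0.001]
(0.0005, 0.03, 90) [-0.224, -8.27, 5.893, -1.046, -0.007, 0.0]
```

Run:
```python
from h import *
q,R=rep()
for a in((.0035,.044,30),(.0032,.0445,37),(.0022,.0445,45),(.0015,.0435,52),(.001,.042,60)):
    print(a,rel(*tp(q[0],*a)).tolist())
```

```text
t 3.83 stand [-31.4 -91.9  99.9] tilt 30.0 rx [ 1.    -0.003  0.006] F [ 0.7 -5.7  2.5] gap 0.0115 j [-36.  52.  95.  47.  81.  27.]
(0.0035, 0.044, 30) [0.001, 0.072, -0.14, 0.001, -0.005, 0.004]
(0.0032, 0.0445, 37) [0.005, -1.321, -0.108, -0.121, -0.006, 0.003]
(0.0022, 0.0445, 45) [0.01, -2.805, 0.102, -0.261, -0.006, 0.003]
(0.0015, 0.0435, 52) [0.012, -3.981, 0.525, -0.383, -0.006, 0.003]
(0.001, 0.042, 60) [0.012, -5.231, 1.24, -0.523, -0.006, 0.002]
```

Call:
{"op": "arm_command", "data": {"motion": [0,0.05,-0.15,0,0,0,0,0,-0.6,-0.15,-0.06,-0.003,0,0,0,-1.3,-0.1,-0.12,-0.006,0,0,0,-2.05,0,-0.19,-0.006,0,0,0,-2.8,0.1,-0.26,-0.006,0,0,0,-3.4,0.3,-0.322,-0.006,0,0,0,-3.98,0.52,-0.383,-0.006,0,0,0,-3.98,0.52,-0.383,-0.006,0,0]}}

```text
time_s: 4.82
position: [0.545, 0.0279, 0.1318]
orientation: [[0.999, -0.03, 0.024], [-0.038, -0.787, 0.616], [0.0, -0.616, -0.788]]
contact_force: [-1.9, -1.2, -1.3]
finger_gap: 0.0115
finger_force: 29.0
```

Run:
```python
from h import *
q,R=rep()
for a in((.0015,.0435,52),(.001,.042,60),(.001,.039,67),(.0007,.036,75),(.0005,.033,83),(.0005,.031,90)):
    print(a,rel(*tp(q[0],*a)).tolist())
```

```text
t 4.83 stand [-33.2 -65.1 131.8] tilt 52.0 rx [1.    0.006 0.   ] F [-1.8 -1.2 -1.3] gap 0.0115 j [-27.  39.  99.  38.  66.  42.]
(0.0015, 0.0435, 52) [-0.001, 0.182, -0.144, -0.001, 0.004, 0.005]
(0.001, 0.042, 60) [0.006, -1.244, 0.054, -0.14, 0.004, 0.005]
(0.001, 0.039, 67) [0.014, -2.399, 0.563, -0.262, 0.003, 0.006]
(0.0007, 0.036, 75) [0.023, -3.668, 1.291, -0.402, 0.003, 0.006]
(0.0005, 0.033, 83) [0.033, -4.859, 2.225, -0.542, 0.002, 0.006]
(0.0005, 0.031, 90) [0.042, -5.863, 3.158, -0.664, 0.002, 0.006]
```

Call:
{"op": "arm_command", "data": {"motion": [0,-0.6,-0.05,-0.07,0.002,0.003,0,0,-1.2,0.05,-0.14,0.004,0.005,0,0,-1.8,0.3,-0.2,0.004,0.005,0,0,-2.4,0.56,-0.262,0.003,0.006,0,0,-3.05,0.9,-0.332,0.003,0.006,0,0,-3.67,1.3,-0.402,0.003,0.006,0,0,-4.3,1.75,-0.472,0.003,0.006,0,0,-4.3,1.75,-0.472,0.003,0.006,0]}}

```text
time_s: 5.82
position: [0.5463, 0.0731, 0.1437]
orientation: [[0.999, -0.044, 0.006], [-0.045, -0.98, 0.193], [-0.003, -0.193, -0.981]]
contact_force: [-0.8, -0.3, -1.9]
finger_gap: 0.0114
finger_force: 28.8
```

Run:
```python
from h import *
q,R=rep()
for a in((.0006,.0345,79),(.0005,.033,85),(.0005,.031,90)):
    print(a,rel(*tp(q[0],*a)).tolist())
c=cam("wrist");p,d=arm.camera("wrist");save("w3.png",p);np.savez("w3",p=p,d=d,K=c[0],R=c[1],t=c[2])
```

```text
t 5.83 stand [-33.9 -19.9 143.7] tilt 78.9 rx [ 1.    -0.    -0.003] F [-0.8 -0.4 -1.9] gap 0.0114 j [-10.  32.  99.  14.  52.  74.]
(0.0006, 0.0345, 79) [-0.0, 0.068, -0.091, -0.003, 0.003, -0.001]
(0.0005, 0.033, 85) [-0.0, -1.064, 0.119, -0.107, 0.003, -0.001]
(0.0005, 0.031, 90) [-0.0, -1.991, 0.462, -0.195, 0.003, -0.0]
```

View pics/w3.png

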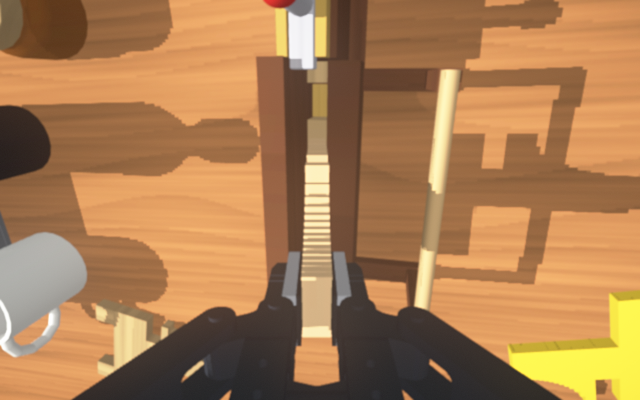

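The wrist view shows the board nearly upright in the groove, with its edge column at u 303–330, pocket_b's brass at (319,100) and the bolt nose at (302,68). I'll finish the tip and lower gently to the groove floor.

Call:
{"op": "arm_command", "data": {"motion": [0,-0.5,0,-0.05,0.003,0,0,0,-1.1,0.1,-0.11,0.003,0,0,0,-1.6,0.3,-0.155,0.003,0,0,0,-2,0.45,-0.195,0.003,0,0,0,-2,0.45,-0.195,0.003,0,0]}}

```text
time_s: 6.5
position: [0.5476, 0.0922, 0.1433]
orientation: [[0.999, -0.048, 0.0], [-0.048, -0.999, -0.001], [0.0, 0.001, -1.0]]
contact_force: [-1.1, 1.2, -0.4]
finger_gap: 0.0116
finger_force: 28.9
```

Run:
```python
from h import *
q,R=rep()
print(rel(*tp(q[0],.0005,.029,90)),arm.observe()["wrist_torque"])
z=np.load("w3.npz");c=(z["K"],z["R"],z["t"])
f=lambda u,v,h:((Rs.T@(ray("wrist",u,v,h,c)-O))*1000).round(1)
print("nose",f(302,68,.078),"horn tip/upper +x corner",f(317,155,.031+.087),"pocketb far edge/near",f(319,82,.028),f(319,118,.028), "cheek far", f(330,57,.043),"back end",f(262,58,.088),"backrest in edge",f(284,58,.088),f(290,200,.088))
```

```text
t 6.5 stand [-33.4  -0.8 143.3] tilt 90.0 rx [ 1.    -0.003  0.   ] F [-1.1  1.1 -0.4] gap 0.0116 j [-2. 32. 97. -0. 51. 91.]
[-0.    -0.133  0.225  0.001 -0.    -0.003] [ 0.24572342  0.03675538 -0.04470042]
nose [55.5 -0.4 78. ] horn tip/upper +x corner [ 14.2 -17.  118. ] pocketb far edge/near [47.7 -0.8 28. ] [22.7 -0.9 28. ] cheek far [ 63.2 -10.9  43. ] back end [60.5 19.6 88. ] backrest in edge [60.3  7.1 88. ] [-20.9   5.9  88. ]
```

Call:
{"op": "arm_command", "data": {"motion": [0,-0.1,0.1,0,0,0,0,0.3,-0.1,0.15,0,0,0,0,0.8,-0.1,0.15,0,0,0,0,1.4,-0.1,0.15,0,0,0,0,2.0,-0.1,0.15,0,0,0,0,2.6,-0.1,0.15,0,0,0,0,3.2,-0.1,0.15,0,0,0,0,3.2,-0.1,0.15,0,0,0,0]}}

```text
time_s: 7.5
position: [0.5821, 0.0903, 0.1455]
orientation: [[0.999, -0.05, 0.006], [-0.05, -0.999, -0.001], [0.006, 0.001, -1.0]]
contact_force: [-4.2, 1.6, 18.8]
finger_gap: 0.0115
finger_force: 35.1
```

Run:
```python
from h import *
q,R=rep();print(arm.observe()["wrist_torque"],rel(*tp(0,.0005,.029,90)))
c=cam("wrist");p,d=arm.camera("wrist");save("w4.png",cv2.resize(p[0:330,220:420],None,fx=3,fy=1.8));np.savez("w4",p=p,d=d,K=c[0],R=c[1],t=c[2])
```

```text
t 7.5 stand [  1.2  -1.2 145.5] tilt 90.0 rx [ 1.    -0.005  0.006] F [-4.3  1.5 18.8] gap 0.0115 j [-2. 34. 92. -0. 54. 91.]
[0.22291741 0.8047415  0.08542662] [-0.122 -0.167  0.45   0.001 -0.006 -0.005]
```

View pics/w4.png

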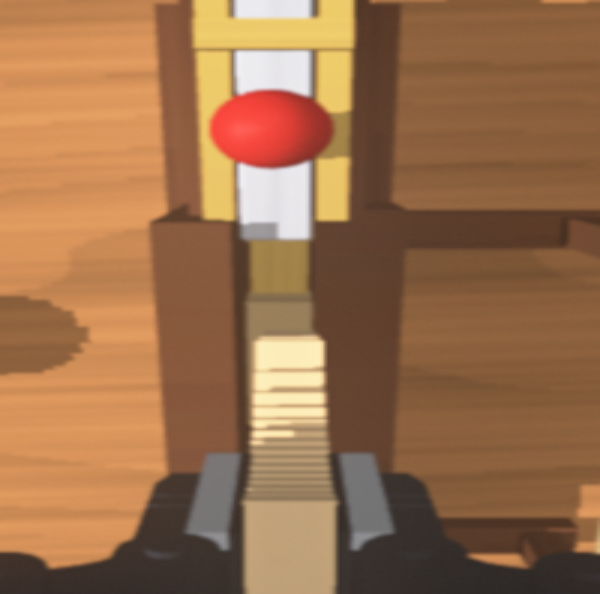

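The crop shows the horn end at crop px (288,338), i.e. full image (316,188), with brass at v 133–165 and the nose at v 133. Fz is 19 N, so the board is standing on the floor, and I'll compute exactly where.

Run:
```python
from h import *
z=np.load("w4.npz");c=(z["K"],z["R"],z["t"]);p=z["p"]
f=lambda u,v,h:((Rs.T@(ray("wrist",u,v,h,c)-O))*1000).round(1)
print("nose",f(311,133,.080),"brass->floor edge",f(313,165,.028),"brass start",f(313,133,.028))
print("horn",f(316,188,.115),f(316,188,.118),"blockend",f(292,122,.070),"back end",f(272,124,.088), "head +x", f(316,277,.172))
print("ball",f(220+272/3,129/1.8,.1205))
P=pts("wrist",z["d"],c=c);q=(P-O)@Rs*1000
for v in range(100,300,8): print(v,q[v,316].round(0),p[v,316])
```

```text
nose [54.9  0.1 80. ] brass->floor edge [23.7 -0.4 28. ] brass start [48.  -0.6 28. ]
horn [ 31.2  -2.8 115. ] [ 32.1  -2.8 118. ] blockend [60.4 11.9 70. ] back end [61.2 22.1 88. ] head +x [ 12.8  -2.7 172. ]
ball [ 88.   -0.7 120.5]
100 [74. -3. 81.] [233 232 235]
108 [69. -3. 80.] [233 231 234]
116 [65. -3. 80.] [233 231 235]
124 [60. -3. 81.] [233 230 234]
132 [56. -3. 80.] [205 197 197]
140 [40. -3. 13.] [162 131  74]
148 [34. -3. 14.] [161 130  73]
156 [28. -3. 13.] [161 129  72]
164 [22. -3. 18.] [134 111  79]
172 [18. -3. 27.] [153 127  91]
180 [12. -3. 27.] [153 127  90]
188 [ 29.  -3. 106.] [231 200 149]
196 [ 26.  -3. 113.] [252 236 185]
204 [ 22.  -3. 114.] [238 208 154]
212 [ 19.  -3. 119.] [252 237 185]
220 [ 17.  -3. 123.] [252 237 186]
228 [ 14.  -3. 128.] [252 237 186]
236 [ 11.  -3. 131.] [199 165 123]
244 [ 11.  -3. 141.] [162 134 101]
252 [ 10.  -3. 146.] [174 145 108]
260 [  9.  -3. 152.] [182 152 114]
268 [ 10.  -3. 160.] [169 141 106]
276 [ 12.  -3. 171.] [142 120  90]
284 [ 11.  -3. 173.] [193 161 121]
292 [  7.  -3. 174.] [192 161 120]
```

The board has swung about 15° in the grip. Foot B's corner dragged on the floor, so the horn is 13 mm behind while the head is about right. I'll roll it back upright about that corner by moving back along an arc.

Call:
{"op": "arm_command", "data": {"motion": [0,0,-0.2,0,0,0,0,-0.5,0,-0.15,0,0,0,0,-1.0,0,-0.1,0,0,0,0,-1.5,0,0,0,0,0,0,-2,0,0.08,0,0,0,0,-2.5,0,0.2,0,0,0,0,-3,0,0.34,0,0,0,0,-3,0,0.34,0,0,0,0]}}

```text
time_s: 8.55
position: [0.5525, 0.0918, 0.1401]
orientation: [[0.999, -0.05, 0.008], [-0.05, -0.999, -0.001], [0.008, 0.001, -1.0]]
contact_force: [-0.7, 0.9, 8.8]
finger_gap: 0.0116
finger_force: 34.0
```

```bash
cat > look.py <<'E'
from h import *
import sys
rep()
c=cam("wrist");p,d=arm.camera("wrist");save(sys.argv[1]+".png",cv2.resize(p[0:330,220:420],None,fx=3,fy=1.8));np.savez(sys.argv[1],p=p,d=d,K=c[0],R=c[1],t=c[2])
q=(pts("wrist",d,c=c)-O)@Rs*1000
U=int(sys.argv[2]) if len(sys.argv)>2 else 316
for v in range(100,320,6): print(v,q[v,U].round(0)[[0,2]],p[v,U],end=";")
E
python3 look.py w5
```

```text
t 8.55 stand [-28.5  -0.9 140.1] tilt 90.1 rx [ 1.    -0.005  0.008] F [-0.8  0.8  8.8] gap 0.0116 j [-2. 32. 97. -0. 51. 91.]
100 [42. 14.] [167 135  76];106 [37. 13.] [166 135  75];112 [33. 13.] [167 135  75];118 [28. 13.] [167 135  75];124 [24. 13.] [167 135  75];130 [21. 27.] [149 124  89];136 [17. 28.] [158 131  94];142 [12. 27.] [158 131  93];148 [10. 37.] [160 133  99];154 [10. 62.] [160 133 100];160 [11. 83.] [161 133  99];166 [ 9. 90.] [251 235 182];172 [ 11. 115.] [200 164 121];178 [  8. 116.] [253 241 192];184 [  5. 115.] [253 241 192];190 [  2. 116.] [197 161 119];196 [  0. 119.] [253 241 193];202 [ -3. 119.] [247 224 168];208 [ -5. 123.] [253 241 193];214 [ -6. 127.] [217 179 132];220 [ -9. 127.] [198 163 121];226 [-11. 131.] [244 218 162];232 [-12. 135.] [254 238 186];238 [-14. 138.] [249 227 172];244 [-15. 142.] [242 214 158];250 [-16. 145.] [218 180 134];256 [-16. 151.] [171 142 105];262 [-18. 154.] [199 165 123];268 [-18. 158.] [168 140 104];274 [-18. 163.] [170 141 105];280 [-18. 167.] [167 139 104];286 [-19. 169.] [179 150 112];292 [-22. 170.] [196 164 123];298 [-24. 169.] [195 164 122];304 [-26. 171.] [195 164 123];310 [-29. 170.] [194 163 122];316 [-32. 170.] [194 162 122];
```

The board is upright again and flush on the floor (head level at z 170, +x edge vertical at x≈10, so it is offset −34). I'll open slightly, regrip deeper and centred, then slide with the feet lifted clear.

Run:
```python
from h import *
print(rel(*tp(-.034,-.0005,.028,90,.097)))
```

```text
[-5.620e-01 -4.300e-02  1.509e+00  1.000e-03 -8.000e-03 -5.000e-03]
```

Call:
{"op": "arm_command", "data": {"motion": [0,0,-0.15,0,0,0,0.28,0,0,-0.15,0,0,0,0.28,-0.3,0,0.3,0,-0.004,-0.002,0.28,-0.56,0,0.9,0,-0.008,-0.005,0.28,-0.56,0,1.35,0,-0.008,-0.005,0.28,-0.56,0,1.35,0,-0.008,-0.005,0.28], "force": 30}}

```text
time_s: 9.35
position: [0.5446, 0.0933, 0.1246]
orientation: [[0.999, -0.043, -0.006], [-0.043, -0.999, -0.002], [-0.006, 0.002, -1.0]]
contact_force: [0.1, 0.2, -0.6]
finger_gap: 0.0237
finger_force: 0.0
```

Call:
{"op": "arm_command", "data": {"motion": [0,0,0,0,0,0,0.15,0,0,0,0,0,0,0.1,0,0,0,0,0,0,0,0,0,0,0,0,0,0,0,0,0,0,0,0,0], "force": 30}}

```text
time_s: 9.98
position: [0.5451, 0.0933, 0.1253]
orientation: [[0.999, -0.043, -0.005], [-0.043, -0.999, -0.002], [-0.005, 0.002, -1.0]]
contact_force: [-0.4, -0.6, -1.2]
finger_gap: 0.0121
finger_force: 30.8
```

```bash
python3 look.py w6
```

```text
t 9.97 stand [-36.    0.2 125.3] tilt 90.1 rx [ 1.     0.001 -0.005] F [-0.4 -0.6 -1.2] gap 0.0121 j [-2. 33. 98. -0. 49. 91.]
100 [33. 14.] [166 134  73];106 [29. 14.] [165 134  73];112 [25. 14.] [166 134  74];118 [22. 22.] [131 109  78];124 [18. 27.] [158 131  94];130 [15. 29.] [158 131  93];136 [10. 26.] [159 131  93];142 [10. 47.] [163 134 101];148 [ 9. 67.] [162 134 101];154 [ 9. 84.] [163 135 101];160 [ 7. 89.] [251 234 182];166 [  9. 110.] [181 148 111];172 [  8. 115.] [253 241 191];178 [  5. 114.] [253 241 191];184 [  2. 114.] [253 241 191];190 [  0. 119.] [232 197 145];196 [ -3. 119.] [253 241 192];202 [ -5. 119.] [227 191 141];208 [ -6. 124.] [253 241 191];214 [ -8. 126.] [176 144 107];220 [-11. 127.] [244 217 161];226 [-12. 131.] [254 240 188];232 [-14. 134.] [172 142 107];238 [-16. 135.] [173 143 108];244 [-17. 138.] [244 217 161];250 [-17. 143.] [252 233 179];256 [-18. 146.] [182 151 114];262 [-19. 150.] [159 132 100];268 [-20. 152.] [157 132  99];274 [-21. 155.] [160 135 101];280 [-21. 158.] [172 144 108];286 [-21. 163.] [206 173 130];292 [-22. 165.] [158 133 100];298 [-22. 168.] [156 131  99];304 [-24. 169.] [193 162 122];310 [-26. 169.] [193 162 122];316 [-29. 168.] [194 162 123];
```

Call:
{"op": "arm_command", "data": {"motion": [0,0,-0.2,0,0.004,0,0,0,0,-0.35,0,0.004,0,0,0.5,0,-0.35,0,0.004,0,0,1.1,0,-0.35,0,0.004,0,0,1.8,0,-0.35,0,0.004,0,0,2.5,0,-0.35,0,0.004,0,0,3.1,0,-0.35,0,0.004,0,0,3.1,0,-0.35,0,0.004,0,0]}}

```text
time_s: 11.02
position: [0.5767, 0.0918, 0.1286]
orientation: [[0.999, -0.043, -0.0], [-0.043, -0.999, -0.002], [-0.0, 0.002, -1.0]]
contact_force: [0.1, -0.5, -0.3]
finger_gap: 0.0116
finger_force: 30.7
```

```bash
python3 look.py w7
```

```text
t 11.03 stand [-4.400e+00  1.000e-01  1.286e+02] tilt 90.1 rx [ 1.     0.001 -0.   ] F [ 0.1 -0.5 -0.3] gap 0.0116 j [-2. 35. 93. -0. 52. 91.]
100 [69. 79.] [231 229 232];106 [66. 81.] [230 228 232];112 [63. 81.] [230 228 232];118 [60. 82.] [227 224 228];124 [56. 80.] [226 224 228];130 [44. 13.] [165 133  76];136 [40. 13.] [165 133  76];142 [41. 50.] [161 133 101];148 [41. 69.] [159 133 100];154 [41. 87.] [161 132 100];160 [39. 91.] [250 231 180];166 [ 41. 114.] [177 146 109];172 [ 39. 117.] [253 239 187];178 [ 36. 116.] [253 238 186];184 [ 34. 118.] [253 238 187];190 [ 32. 124.] [227 192 142];196 [ 29. 122.] [253 238 186];202 [ 27. 124.] [224 186 138];208 [ 25. 127.] [253 239 188];214 [ 23. 129.] [172 140 105];220 [ 21. 131.] [253 236 183];226 [ 19. 134.] [253 236 183];232 [ 18. 137.] [168 139 104];238 [ 16. 139.] [181 149 112];244 [ 15. 142.] [253 235 181];250 [ 14. 146.] [251 230 175];256 [ 13. 149.] [194 161 121];262 [ 13. 153.] [155 129  96];268 [ 12. 156.] [153 127  96];274 [ 11. 158.] [166 139 105];280 [ 10. 162.] [169 142 107];286 [  9. 164.] [193 162 122];292 [ 10. 170.] [156 131  98];298 [  9. 171.] [152 128  96];304 [  9. 174.] [188 158 119];310 [  6. 174.] [189 159 119];316 [  3. 173.] [189 158 118];
```

Free of contact and 4 mm short of home. I'll move +4 mm and lower gently.

Call:
{"op": "arm_command", "data": {"motion": [0.4,0,0,0,0,0,0,0.4,0,0,0,0,0,0,0.4,0,0.3,0,0,0,0,0.4,0,0.6,0,0,0,0,0.4,0,0.6,0,0,0,0]}}

```text
time_s: 11.7
position: [0.5796, 0.0917, 0.1222]
orientation: [[0.999, -0.043, -0.002], [-0.043, -0.999, -0.002], [-0.002, 0.002, -1.0]]
contact_force: [-0.1, 0.5, -1.2]
finger_gap: 0.0116
finger_force: 30.7
```

```bash
python3 look.py w8|cut -c1-900
```

```text
t 11.7 stand [ -1.5   0.2 122.2] tilt 90.1 rx [ 1.     0.001 -0.002] F [-0.1  0.5 -1.2] gap 0.0116 j [-2. 36. 93. -0. 51. 91.]
100 [72. 81.] [230 228 231];106 [69. 81.] [230 228 231];112 [66. 80.] [229 228 231];118 [63. 80.] [229 227 231];124 [60. 80.] [226 224 228];130 [57. 80.] [226 225 227];136 [43. 12.] [165 132  76];142 [44. 43.] [161 133 102];148 [44. 63.] [159 133 100];154 [44. 80.] [161 134 102];160 [42. 87.] [250 231 179];166 [ 44. 108.] [176 145 108];172 [ 42. 112.] [252 238 186];178 [ 39. 112.] [252 238 187];184 [ 36. 111.] [253 238 187];190 [ 35. 116.] [227 191 142];196 [ 32. 116.] [252 237 186];202 [ 30. 117.] [190 155 115];208 [ 28. 121.] [253 238 187];214 [ 26. 123.] [168 138 103];220 [ 24. 124.] [253 236 184];226 [ 22. 128.] [253 236 182];232 [ 21. 131.] [166 137 103];238 [ 19. 133.] [208 171 127];244 [ 17. 135.] [253 235 181];250 [ 17. 139.] [248 226 168];256 [ 16. 143.] [196 161 121];262 [ 15. 146.] [154 129  96];268 [ 14. 148.] [155 129  97];274 [ 14. 153.] [168 140 105];280 [ 13. 155.] [213 1
```

Feet have entered the pockets without contact (origin about 25 mm). I'll lower to the lifter and begin pressing.

Call:
{"op": "arm_command", "data": {"motion": [0.05,0,0.3,0,0,0,0,0.05,0,0.6,0,0,0,0,0.05,0,0.9,0,0,0,0,0.05,0,1.1,0,0,0,0,0.05,0,1.2,0,0,0,0]}}

```text
time_s: 12.38
position: [0.5806, 0.0917, 0.1112]
orientation: [[0.999, -0.043, -0.001], [-0.043, -0.999, -0.002], [-0.001, 0.002, -1.0]]
contact_force: [-1.0, -0.6, 4.7]
finger_gap: 0.0116
finger_force: 31.5
```

Call:
{"op": "arm_command", "data": {"motion": [0,0,0.15,0,0,0,0,0,0,0.3,0,0,0,0,0,0,0.45,0,0,0,0,0,0,0.6,0,0,0,0,0,0,0.75,0,0,0,0,0,0,0.85,0,0,0,0,0,0,0.85,0,0,0,0]}}

```text
time_s: 13.25
position: [0.5806, 0.0917, 0.1033]
orientation: [[0.999, -0.043, -0.0], [-0.043, -0.999, -0.002], [-0.0, 0.002, -1.0]]
contact_force: [-2.4, -0.2, 11.3]
finger_gap: 0.0116
finger_force: 32.6
```

```bash
python3 look.py w9|cut -c1-1900
```

```text
t 13.25 stand [ -0.4   0.2 103.3] tilt 90.1 rx [ 1.     0.002 -0.   ] F [-2.4 -0.3 11.3] gap 0.0116 j [-2. 37. 94. -0. 49. 91.]
100 [74. 81.] [240 238 240];106 [71. 80.] [240 238 240];112 [69. 81.] [240 237 240];118 [66. 80.] [239 238 241];124 [63. 81.] [239 237 240];130 [60. 80.] [238 235 239];136 [58. 80.] [236 234 238];142 [45. 22.] [175 147 120];148 [45. 42.] [173 143 109];154 [45. 60.] [175 146 111];160 [43. 67.] [202 168 127];166 [45. 88.] [178 147 111];172 [43. 93.] [254 246 201];178 [41. 94.] [254 246 201];184 [38. 93.] [254 245 200];190 [36. 97.] [224 189 140];196 [33. 98.] [254 245 201];202 [31. 98.] [244 218 160];208 [ 29. 101.] [254 246 201];214 [ 27. 103.] [184 151 112];220 [ 24. 104.] [255 245 198];226 [ 23. 107.] [255 245 196];232 [ 22. 111.] [181 150 112];238 [ 20. 112.] [200 164 123];244 [ 19. 116.] [255 244 195];250 [ 18. 121.] [254 239 187];256 [ 17. 124.] [210 174 129];262 [ 16. 127.] [167 139 105];268 [ 15. 129.] [166 139 104];274 [ 15. 134.] [181 151 113];280 [ 14. 136.] [182 152 115];286 [ 13. 139.] [179 149 113];292 [ 14. 144.] [170 143 108];298 [ 13. 146.] [164 138 104];304 [ 12. 148.] [202 171 129];310 [  9. 147.] [202 170 128];316 [  7. 147.] [202 169 127];
```

Head at z≈148 and horn at 93, which is essentially home. I'll press a little more to confirm a hard stop.

Call:
{"op": "arm_command", "data": {"motion": [0,0,0.1,0,0,0,0,0,0,0.2,0,0,0,0,0,0,0.3,0,0,0,0,0,0,0.3,0,0,0,0]}}

```text
time_s: 13.8
position: [0.5808, 0.0916, 0.1032]
orientation: [[0.999, -0.043, 0.001], [-0.043, -0.999, -0.002], [0.001, 0.002, -1.0]]
contact_force: [-7.4, -0.5, 27.9]
finger_gap: 0.0116
finger_force: 35.1
```

Hard stop: no travel from 11 N to 28 N, so it is home. I'll relax, open and withdraw upward.

Call:
{"op": "arm_command", "data": {"motion": [0,0,-0.3,0,0,0,0,0,0,-0.35,0,0,0,0.35,0,0,-0.35,0,0,0,0.35,0,0,-0.35,0,0,0,0.35,0,0,-3,0,0,0,0.35,0,0,-6,0,0,0,0.35,0,0,-9,0,0,0,0.3,0,0,-9,0,0,0,0.2]}}

```text
time_s: 14.8
position: [0.5823, 0.0918, 0.1911]
orientation: [[0.999, -0.043, 0.004], [-0.043, -0.999, -0.002], [0.005, 0.002, -1.0]]
contact_force: [-0.5, 0.9, 0.5]
finger_gap: 0.017
finger_force: 0.0
```

```bash
python3 look.py w10 >/dev/null
python3 - <<'E'
from h import *
rep()
z=np.load("w10.npz");p=z["p"];c=(z["K"],z["R"],z["t"]);save("w10f.png",p)
h=cv2.cvtColor(p,cv2.COLOR_RGB2HSV).astype(int)
m=((h[...,0]<6)|(h[...,0]>174))&(h[...,1]>170)&(h[...,2]>90)
n,l,s,ce=cv2.connectedComponentsWithStats(m.astype(np.uint8))
for k in range(1,n):
    if s[k,4]>150: print(ce[k],s[k,4],((Rs.T@(ray("wrist",*ce[k],.1205,c)-O))*1000).round(1))
E
```

```text
t 14.85 stand [ -0.    0.4 189.5] tilt 90.1 rx [1.    0.002 0.001] F [-0.3 -0.2 -0.7] gap 0.0173 j [-2. 30. 90. -0. 60. 91.]
[314.75862069  74.41777188] 754 [ 87.9  -0.3 120.5]
```

View pics/w10f.png

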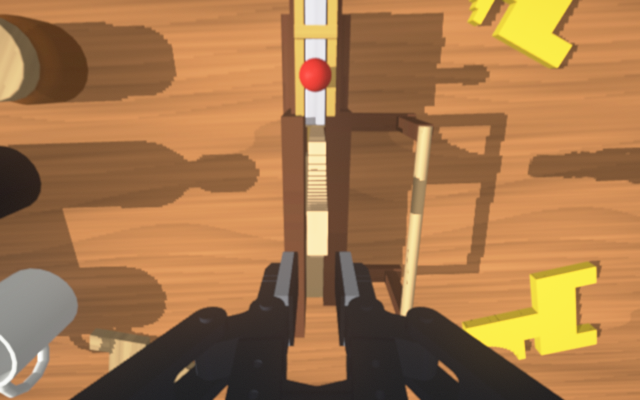

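The template stands upright in its place, with its head edge at (317,210–254) and horn at (316,142). The red ball is at (315,74), i.e. stand (88, 0). Before placing shut fingers behind the knob I'll check the height of the yellow crossbar.

Run:
```python
from h import *
z=np.load("w10.npz");c=(z["K"],z["R"],z["t"]);q=(pts("wrist",z["d"],c=c)-O)@Rs*1000
for uv in((316,28),(316,32),(316,36),(316,10),(333,32),(317,215),(317,240),(312,230),(325,230),(315,150)): print(uv,q[uv[1],uv[0]].round(0))
```

```text
(316, 28) [117.  -1.  85.]
(316, 32) [115.  -1.  85.]
(316, 36) [112.  -1.  86.]
(316, 10) [128.  -1.  81.]
(333, 32) [115. -12.  85.]
(317, 215) [ 11.  -2. 147.]
(317, 240) [ -5.  -2. 147.]
(312, 230) [  2.   1. 148.]
(325, 230) [  2.  -6. 148.]
(315, 150) [39. -0. 93.]
```

Call:
{"op": "arm_command", "data": {"motion": [4,0.05,0,0,0,0,0,8,0.05,0,0,0,0,0,12,0.05,0,0,0,0,0,12.5,0.05,0,0,0,0,0,12.5,0.05,3,0,0,0,0,12.5,0.05,3,0,0,0,0]}}

```text
time_s: 15.6
position: [0.7015, 0.0861, 0.1546]
orientation: [[0.999, -0.043, -0.011], [-0.043, -0.999, -0.002], [-0.011, 0.002, -1.0]]
contact_force: [-0.6, -0.4, 0.2]
finger_gap: -0.0001
finger_force: 0.0
```

Call:
{"op": "arm_command", "data": {"motion": [0.3,0,3,0,0,0,0,0.3,0,5.5,0,0,0,0,0.3,0,5.7,0,0,0,0,0.3,0,5.7,0,0,0,0]}}

```text
time_s: 16.1
position: [0.7085, 0.0857, 0.103]
orientation: [[0.999, -0.043, -0.0], [-0.043, -0.999, -0.002], [-0.0, 0.002, -1.0]]
contact_force: [0.3, 0.1, 0.1]
finger_gap: -0.0001
finger_force: 0.0
```

Run:
```python
from h import *
rep();print(rel(O+Rs@np.array([.11,0,.1]),Rs@np.diag([1,-1,-1.])))
```

```text
t 16.1 stand [ 1.277e+02 -1.000e-01  1.030e+02] tilt 90.1 rx [ 1.     0.002 -0.   ] F [0.3 0.1 0.1] gap -0.0001 j [-2. 45. 74. -0. 61. 91.]
[-1.768 -0.012  0.298  0.002  0.     0.002]
```

Call:
{"op": "arm_command", "data": {"motion": [-1,0,0.2,0,0,0,0,-1.7,0,0.2,0,0,0,0,-2.3,0,0.2,0,0,0,0,-2.9,0,0.2,0,0,0,0,-3.5,0,0.2,0,0,0,0,-4.1,0,0.2,0,0,0,0,-4.5,0,0.2,0,0,0,0,-4.5,0,0.2,0,0,0,0]}}

```text
time_s: 17.1
position: [0.6625, 0.0876, 0.0999]
orientation: [[0.999, -0.043, -0.003], [-0.043, -0.999, -0.002], [-0.003, 0.002, -1.0]]
contact_force: [-1.1, 0.5, -0.1]
finger_gap: 0.0
finger_force: 0.1
```

Run:
```python
from h import *
rep()
```

```text
t 17.1 stand [81.6 -0.3 99.9] tilt 90.1 rx [ 1.     0.002 -0.003] F [-1.1  0.5 -0.1] gap 0.0 j [-2. 42. 81. -0. 57. 91.]
```

Call:
{"op": "arm_command", "data": {"motion": [-0.4,0,0,0,0,0,0,-0.8,0,0,0,0,0,0,-0.8,0,0,0,0,0,0]}}

```text
time_s: 17.48
position: [0.658, 0.0878, 0.1002]
orientation: [[0.999, -0.043, 0.006], [-0.043, -0.999, -0.002], [0.006, 0.002, -1.0]]
contact_force: [7.4, 0.5, -3.8]
finger_gap: -0.0003
finger_force: 3.2
```

```bash
cat > ball.py <<'E'
from h import *
rep();c=cam("wrist");p,d=arm.camera("wrist");save("b%d.png"%int(arm.observe()["time_s"]*100),p)
h=cv2.cvtColor(p,cv2.COLOR_RGB2HSV).astype(int)
m=((h[...,0]<6)|(h[...,0]>174))&(h[...,1]>170)&(h[...,2]>90)
n,l,s,ce=cv2.connectedComponentsWithStats(m.astype(np.uint8))
for k in range(1,n):
    if s[k,4]>100: print(ce[k],s[k],((Rs.T@(ray("wrist",*ce[k],.1205,c)-O))*1000).round(1))
C=cam("top");p,d=arm.camera("top");h=cv2.cvtColor(p,cv2.COLOR_RGB2HSV).astype(int)
v,u=np.mgrid[:400,:640];m=(u>290)&(u<310)&(v>130)&(v<165)&((h[...,0]<6)|(h[...,0]>174))&(h[...,1]>170)&(h[...,2]>90)
if m.sum()>4: print("top",m.sum(),((Rs.T@(ray("top",*np.argwhere(m).mean(0)[::-1],.1205,C)-O))*1000).round(1))
E
python3 ball.py
```

```text
t 17.48 stand [ 77.1  -0.3 100.2] tilt 90.1 rx [1.    0.001 0.006] F [ 7.3  0.8 -3.8] gap -0.0003 j [-2. 42. 82. -0. 55. 91.]
[315.97058824 352.49264706] [311 346  11  14 136] [ 47.4  -1.8 120.5]
```

Call:
{"op": "arm_command", "data": {"motion": [-0.2,0,0,0,0,0,0,-0.3,0,0,0,0,0,0,-0.3,0,0,0,0,0,0]}}

```text
time_s: 17.95
position: [0.6579, 0.0877, 0.1004]
orientation: [[0.999, -0.044, 0.012], [-0.044, -0.999, -0.002], [0.012, 0.001, -1.0]]
contact_force: [11.8, 0.2, -6.9]
finger_gap: 0.0002
finger_force: 5.6
```

```bash
python3 -c "
from h import *
rep()"
```

```text
t 17.95 stand [ 77.   -0.3 100.4] tilt 90.1 rx [1.    0.001 0.012] F [11.8  0.7 -6.9] gap 0.0002 j [-2. 42. 83. -0. 55. 91.]
```

Hard stop at x=77, as expected for the bolt home (57+9.5+11). I'll back off, rise and look.

Call:
{"op": "arm_command", "data": {"motion": [1,0,0,0,0,0,0,3,0,0,0,0,0,0,3,0,-5,0,0,0,0,0,0,-9,0,0,0,0,-6,0,-11,0,0,0,0,-8,0,-11,0,0,0,0,-8,0,-11,0,0,0,0,-8,0,-11,0,0,0,0]}}

```text
time_s: 18.95
position: [0.5734, 0.0916, 0.21]
orientation: [[0.999, -0.043, -0.001], [-0.043, -0.999, -0.002], [-0.001, 0.002, -1.0]]
contact_force: [0.4, -0.8, 0.2]
finger_gap: 0.0002
finger_force: 0.0
```

```bash
python3 ball.py; ls -t pics|head -1
python3 - <<'E'
from h import *
c=cam("wrist");p,d=arm.camera("wrist");q=(pts("wrist",d,c=c)-O)@Rs*1000
m=(q[...,2]>140)&(q[...,2]<152)&(abs(q[...,0])<25)&(abs(q[...,1])<20)
print("head",m.sum(),np.median(q[m],0),q[m].min(0),q[m].max(0))
save("last.png",p)
E
```

```text
t 18.95 stand [ -7.6  -0.3 210. ] tilt 90.1 rx [ 1.     0.001 -0.001] F [ 0.4 -0.7  0.2] gap 0.0002 j [-2. 28. 90. -0. 62. 91.]
[313.15121951 110.89268293] [299  98  29  27 615] [5.660e+01 1.000e-01 1.205e+02]
b1900.png
head 856 [  1.78056503  -1.84080389 147.27560467] [-13.7224967   -7.62768194 140.20734843] [ 14.74703498   3.9098993  148.86262428]
```

View pics/last.png

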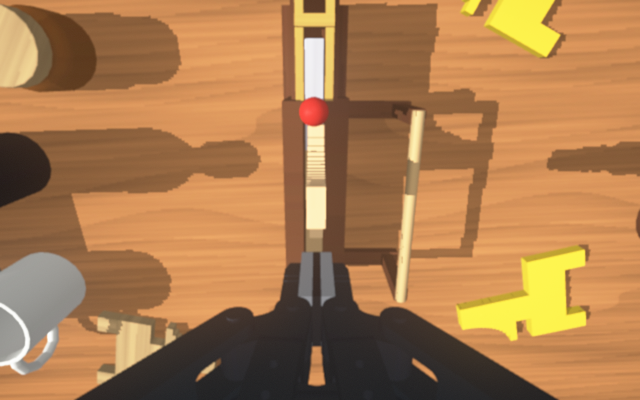

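The last view shows the ball at (313,111), i.e. stand x 56.6 against an expected 57. The head edge is at (316,188–228), spanning x −14 to 15 at z≈147.5. The template is upright and home, the bolt is at its end stop, and the gripper is clear of everything.

```bash
python3 -c "
from bench import arm
print(arm.sign_off())"
```

```text
the job is handed in; nothing more can be done
None
```

The job is handed in at about 19 s: the template stands upright and pressed home in its pockets, the bolt is at its end stop in the notch, and no bystander was touched; on the way the board swung about 15° in the grip when a foot dragged on the groove floor, and I righted and regripped it before seating it.

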